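# Spare bulb held up in tongs

### The arm

A 6-joint arm with a two-finger parallel gripper is mounted at the origin on the work surface. World frame = base frame: x ahead of the robot, y to its left, z up, the work surface at z = 0. Lengths are in m, angles in degrees, forces in N, time in s.
With the tool pointing down it reaches from about 0.35 to 0.875 m from the base axis. Payload 4.2 kg.
Tool frame: the origin (TCP) lies between the finger pads; the fingertips stand 14 mm ahead of it and the grasp point (between the pads) lies 5 mm behind it; x points along the fingers, y is the direction in which the jaws open and shut, and the axes are right-handed (so a half turn about x gives the same grasp; the last joint's range is limited). The gripper opens to 87 mm and grips with 3 to 60 N. Pads are 19 mm wide; open, the fingers measure 117 mm over their backs; the gripper's body (75 mm by 190 mm) begins 51 mm behind the grasp point.
Start: joints at [82.197, 22.042, 0.453, 0, -68.411, -14.817], TCP at [0.24, 0.577, 0.237] pointing down, gripper open.
Joint ranges: [-179.83, 179.83], [-69.29, 118.12], [-61.27, 80.66], [-181.25, 117.63], [-171.15, -9.14], [-177.46, 177.46]. Speed limits (degrees/s): [159.86, 159.86, 180, 180, 180, 180].

### API

Orientations are given as a 3x3 rotation matrix whose columns are the frame's x, y, z axes.
In Python, from station import r, imaging, job gives the robot as it stands. The module is installed in compiled form; this text tells all that it offers.
- The arm moves only by the tool apply_moves, never from a script. Its arguments are lists of equal length, an entry for each row: "xyz": the shift along the tool's x, y, z in m, a list of three; "twist": the turn about the tool's x in degrees; "claw": the opening, from 0 (shut) to 1 (fully open). A call has 1 to 12 rows; each row shifts and turns the pose as measured when the row begins, along the tool's axes as they then stand; what a row does not reach is not made up. A row lasts 1/10 s, in which the tool goes at most 50 mm and 8.59 degrees, less where a joint would pass 70% of its speed; a pose out of reach is approached as far as the arm can. A call is refused whole if a number of a shift passes 0.05 or a number of a turn 8.59, either way. A call with a gripper value outside its range is refused whole. The fingers move at their own pace and stop on an object; the grip force is fixed at half the most. Time passes only in rows, so rows that do not move let the fingers close. It gives the time, the measured TCP pose, the force and the opening at its end, in the units of the state.
- r.sense(): the state, without advancing time (a new reading comes with each control period).
- imaging.capture(name): name is "scene" or "top" or "wrist"; returns a dict with "pixels" (420x560x3 uint8, red, green, blue), "mtx" (3x3 intrinsics, pixels), "view" (4x4, takes a point from world to camera coordinates). Camera axes: x right, y down, z forward; pixel columns grow to the right and rows downward; lengths in m; the calibration is good to about 2 mm. A picture is of the moment at which its call begins. There is no depth.
- job.finish_job(): hands the job in, once; it reports no verdict.
Trained networks look in a picture, given as the dict that the camera call returned (one of the last four; its "shot" number tells which), for a name from the list of things; names that differ only in an ending like _2 or _b are one class to them, and where a whole thing is asked for, a point or a joint stands for the part that bears it (a point fixed in the world has none). Each returns a list of dicts, best first, with "p" (0 to 1); they miss things now and then, are a little off and sometimes report something else, mostly with a low value. They report only what shows in the picture. A call takes as long as a camera call.
- imaging.regions_of(query, picture): "mask" (420x560 bool, what is visible of it) and "centre" ([column, row] in pixels, amid what is visible of it).
The state is a dict: "time_s": time; "joints": joint angles; "joint_velocities": joint speeds; "effort": joint torques, N m; "tcp_pos": TCP position; "ee_rot": TCP orientation; "wrist_force": force on the tool from outside, world axes, zero at the start; "moment": the same for the moment, N m; "gripper_width": opening from 0.0 (shut) to 1.0 (fully open).
Only numpy, scipy, OpenCV 4.12 (cv2) and the standard library are available. Lean on these libraries where they do the work, as an engineer would, in place of code of your own. Each camera call takes 0.05 s, during which the arm holds its last target.

### The job

We are about to change the bulb over the dartboard. First get the stray dart tube out of the way by standing it upright in the gap in the row on the thin strip, midway between the two tubes there and in line with them, and let go of it; then grip the tongs, close them on the glass of the spare bulb that stands in the round beech coaster, lift it about 10 cm clear of the shelf and finish while still holding it there in the tongs. Never touch the bulb with the gripper itself, and leave the three dart barrels and the two tubes already in the row where they are.

Things in the scene. Friction and masses are not known exactly. Their poses are not given: they have to be found in the camera images.
- shelf: Fixed low shelf board of chipped red-painted plywood, 380 x 940 mm (x by y), its top about 38 mm above the table. Origin: centre of the top face; x away from the robot, y along the shelf, z up.
- strip: Thin fixed beech strip lying on the shelf, 50 mm wide (its x), 160 mm long (its y), 5 mm thick. Origin: centre of its TOP face. The row of tubes stands on its long centre line (its y axis), with the gap at about the strip's middle.
- tube_a: Tube already in the row, at the strip's -y side of the gap: yellow plastic dart shaft tube with a black cap, a plain upright cylinder 26 mm in diameter and 74 mm tall over all, 30 g, the same as the other two. Origin: centre of its underside; z up its axis. It stands on the strip about 46 mm from the strip's middle. Leave it alone.
- tube_b: Tube already in the row, at the strip's +y side of the gap, about 92 mm from tube_a centre to centre: yellow plastic dart shaft tube with a black cap, a plain upright cylinder 26 mm in diameter and 74 mm tall over all, 30 g, the same as the other two. Origin: centre of its underside; z up its axis. Leave it alone.
- tube_c: The stray tube, standing on the shelf itself between the tongs and the bulb: yellow plastic dart shaft tube with a black cap, a plain upright cylinder 26 mm in diameter and 74 mm tall over all, 30 g, the same as the other two. Origin: centre of its underside; z up its axis. 
- bulb: Small spare bulb, 58 mm tall, about 35 g, standing upright, brass cap down, loosely in the hole of the coaster. Cap 15 mm in diameter and 18 mm tall, then a frosted glass neck and a frosted glass globe 32 mm in diameter. Origin: centre of the cap's underside, at shelf height at the start; z up its axis towards the globe.
- bulb_globe (a point): Centre of the bulb's glass globe, 42 mm above its cap's underside.
- coaster: Fixed round beech coaster, 100 mm in diameter, 12 mm thick, with a 19 mm hole through its middle in which the bulb stands on the shelf. Origin: centre of its underside.
- tongs: Loose U-shaped spring steel tongs, 215 mm long, 90 g, lying on the edges of their arms, which stand 24 mm tall and squeeze sideways. Origin: midway between the arms at the black grip panels, on the underside, near the centre of mass; x to the jaws, y across, z up. Panels on the outsides, x = -18 to +18 mm: 67 mm over both when open, 46 mm with a 32 mm thing in the jaws (arms then parallel).
- tongs_mouth (a point): Middle of the tongs' mouth, midway between the rubber-lined jaw pads (34 mm long, 24 mm tall; gap 71 mm open): x = +83 mm, y = 0, z = +12 mm in the tongs' frame. Squeezed only to 60 to 63 mm over the grip panels, the tongs can be carried with the jaws still about 57 to 64 mm apart.
- tong_l (a joint): Closing angle of each tongs arm (both move together, pivots at x = -95 mm of the tongs): 0 = fully open, 0.11 rad = jaws parallel on a 32 mm thing, 0.2 rad = stop. A spring holds them open: squeezing at the grip panels takes about 7 N at first, 10 N at 0.11 rad; about half of what is squeezed beyond that reaches the jaws.
- barrel_0: Dart barrel at the right (-y end) of the three on the cork mat: bare dark tungsten, 8 mm thick, 50 mm long, lying roughly along shelf x. Origin: middle of its underside. Leave it alone.
- barrel_1: Dart barrel in the middle of the three on the cork mat: bare dark tungsten, 8 mm thick, 50 mm long, lying roughly along shelf x. Origin: middle of its underside. Leave it alone.
- barrel_2: Dart barrel at the left (+y end) of the three on the cork mat: bare dark tungsten, 8 mm thick, 50 mm long, lying roughly along shelf x. Origin: middle of its underside. Leave it alone.
- mat: Fixed thin cork mat, 90 x 90 x 3 mm, under the three dart barrels, at the far side of the shelf. Origin: centre of its underside.
- switch: Fixed white rocker switch panel for the board light, 86 x 86 mm, 26 mm tall, at the far side of the shelf, beside the mat on either side of it. Origin: centre of its underside. Not needed.

How it is judged (in metres and radians):
On the way, in this order (a step that is already met when the one before it is completed fails the run):
1. the stray tube stands upright on the strip in the gap of the row, let go (x of tube_c in the frame of strip between -0.012 and 0.012 m and z of tube_c in the frame of strip between -0.003 and 0.004 m and angle between tube_c's own z axis and vertical below 0.08 rad and horizontal distance between tube_c and tube_a between 0.031 and 0.061 m and horizontal distance between tube_c and tube_b between 0.031 and 0.061 m and contact force between the fingers and tube_c below 0.1 N and linear speed of tube_c below 0.02 m/s), for 0.2 s.
2. the tongs, gripped by the robot, are closed on the bulb's glass (contact force between tongs and bulb above 1 N and contact force between the fingers and tongs above 1 N and value of joint tong_l above 0.05 rad and distance between bulb_globe and tongs_mouth below 0.025 m), for 0.2 s.
At the end, for the whole second after the job is handed in: Still held: gripped tongs squeeze the bulb (each over 1 N, globe within 25 mm of mouth middle), bulb and tongs over 70 mm above the shelf, still, carried by nothing else. Third tube upright on strip, within 12 mm of its line, 31-61 mm from both neighbours. Other tubes, barrels within 20 mm of start (all of step 1 and all of step 2 and z of each of bulb, tongs in the frame of shelf above 0.07 m and linear speed of bulb below 0.04 m/s and contact force between the fingers and bulb below 0.1 N and contact force between bulb and coaster below 0.05 N and contact force between each of bulb, tongs and shelf below 0.05 N and distance of each of tube_a, tube_b, barrel_0, barrel_1, barrel_2 from where it was at the start of the episode below 0.02 m); the arm keeps its last pose, push and grip.
It fails at once if the gripper or arm touches the bulb (contact force between any of the fingers, the arm and bulb above 0.5 N).
It fails at once if a tube of the row or a dart barrel is shifted (distance of any of tube_a, tube_b, barrel_0, barrel_1, barrel_2 from where it was at the start of the episode above 0.02 m).
It also fails if it takes over 58 s, if anything falls off the work surface, if the arm or the gripper's body presses on something with over 40 N, if the wrist force passes 120 N, or if a joint passes its speed limit or range.

## Working session

There is one attempt and no reset: what is moved stays moved. The work goes in short steps, Python scripts to look and compute and a tool call to move; the robot and the scene stay as the last step left them, time stands still between calls to the robot, and variables do not carry over. Pictures are saved under pics/ and viewed, and the job is handed in when it is done.

Besides the shell and the picture viewer there is one more tool, called after ">>>" by a JSON object that holds its "name" and its "arguments", one argument or row to a line. apply_moves: Moves the arm, as the interface text tells. Its arguments: {"type":"object","properties":{"xyz":{"type":"array","items":{"type":"array","items":{"type":"number"}}},"twist":{"type":"array","items":{"type":"number"}},"claw":{"type":"array","items":{"type":"number"}}},"required":["xyz","twist","claw"]}

```bash
mkdir -p pics; cat > h.py <<'E'
import numpy as np, cv2, sys
from station import r, imaging, job
def ray(pic,uv):
    K=np.array(pic['mtx']);V=np.array(pic['view']);R=V[:3,:3];t=V[:3,3]
    c=-R.T@t; d=R.T@np.linalg.inv(K)@np.array([uv[0],uv[1],1.0]); return c,d
def atz(pic,uv,z):
    c,d=ray(pic,uv); return c+d*(z-c[2])/d[2]
def proj(pic,p):
    K=np.array(pic['mtx']);V=np.array(pic['view']); q=V[:3,:3]@np.array(p)+V[:3,3]; q=K@q; return q[:2]/q[2]
def save(pic,name,scale=1.4):
    im=cv2.cvtColor(pic['pixels'],cv2.COLOR_RGB2BGR); im=cv2.resize(im,None,fx=scale,fy=scale,interpolation=cv2.INTER_CUBIC); cv2.imwrite('pics/'+name+'.png',im)
E
python3 - <<'E'
from h import *
s=r.sense(); print(s)
for n in ['scene','top']:
    p=imaging.capture(n); save(p,n+'0'); V=p['view'];R=V[:3,:3];print(n,-R.T@V[:3,3],R[2],p['mtx'][0,0])
    for q in ['strip','tube_c','bulb','coaster','tongs','barrel_0','mat','switch']:
        for d in imaging.regions_of(q,p): print(q,round(d['p'],2),np.round(d['centre'],1),d['mask'].sum(), np.round(atz(p,d['centre'],0.043),3))
E
```

```text
{'time_s': 0.0, 'joints': array([ 8.21967174e+01,  2.20913448e+01,  3.80881600e-01, -3.03244756e-02,
       -6.84119508e+01, -1.48183013e+01]), 'joint_velocities': array([ 0.02461747,  0.04716066, -0.01922322, -0.06183871, -0.09281445,
        0.06340826]), 'effort': array([ 1.06296950e-03, -3.90667033e+01,  1.87401313e+01,  4.21967894e+00,
        1.09952714e-02, -1.87635314e-04]), 'tcp_pos': array([0.2401398 , 0.57640667, 0.2354575 ]), 'ee_rot': array([[-7.77653318e-04, -3.84822453e-01, -9.22990290e-01],
       [-2.04987552e-03, -9.22988016e-01,  3.84823232e-01],
       [-9.99997597e-01,  2.19127426e-03, -7.10734311e-05]]), 'wrist_force': array([ 0.58457478,  0.28425467, -0.03738152]), 'moment': array([0.05663619, 0.0307135 , 0.02413651]), 'gripper_width': 1.0009304268486092}
scene [ 1.14073531 -0.37314498  0.63855355] [-0.66397397  0.43727576 -0.60657108] 416.158673599806
strip 0.76 [377.4 216.5] 779 [0.63  0.221 0.043]
tube_c 0.9 [268.3 233.6] 402 [ 0.54  -0.02   0.043]
tube_c 0.89 [364.6 208.4] 323 [0.59  0.218 0.043]
tube_c 0.7 [401.1 196.5] 353 [0.604 0.325 0.043]
bulb 0.49 [3
[... 681 characters left out ...]
218 [0.636 0.297 0.043]
tube_c 0.74 [183.7 179. ] 282 [0.62  0.2   0.043]
tube_c 0.45 [304.2 202.3] 217 [ 0.571 -0.044  0.043]
bulb 0.73 [248.4 212.9] 210 [0.55  0.068 0.043]
bulb 0.64 [347.2 156.7] 1597 [ 0.664 -0.132  0.043]
coaster 0.83 [250.8 221.6] 1953 [0.532 0.063 0.043]
tongs 0.9 [409.3 209.4] 581 [ 0.555 -0.253  0.043]
tongs 0.19 [294.9 218.9] 78623 [ 0.537 -0.025  0.043]
barrel_0 0.51 [329.6 150.1] 56 [ 0.678 -0.097  0.043]
barrel_0 0.41 [358.  154.1] 73 [ 0.669 -0.154  0.043]
barrel_0 0.41 [403.7 210.3] 510 [ 0.554 -0.242  0.043]
mat 0.89 [346.3 156.4] 1676 [ 0.665 -0.13   0.043]
mat 0.24 [330.5 151.9] 85 [ 0.674 -0.099  0.043]
switch 0.93 [417.4 154.1] 1909 [ 0.668 -0.274  0.043]
```

View pics/scene0.png

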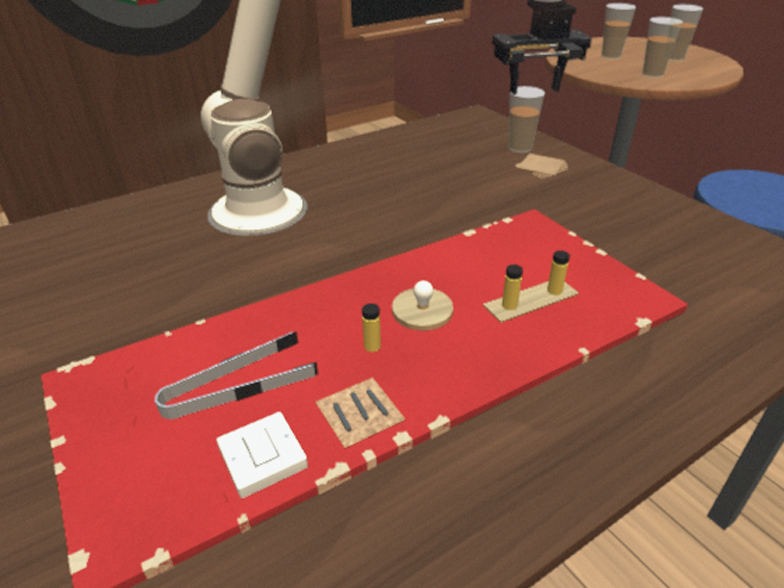

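View pics/top0.png

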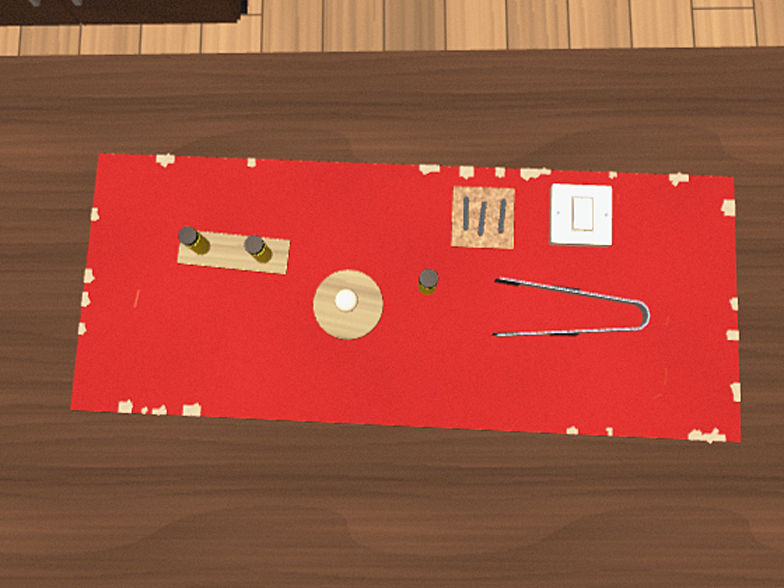

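The scene camera shows the tongs (mouth facing +y), the stray tube at scene px (266,235), the bulb in its coaster at (303,215), and the strip with tubes at (366,205) and (400,195). Next I'll fit cylinder silhouettes.

```bash
cat > fit.py <<'E'
from h import *
from scipy.optimize import minimize
def cyl(pic,x,y,z0,h,rad):
    a=np.linspace(0,2*np.pi,24,endpoint=False)
    P=[[x+rad*np.cos(t),y+rad*np.sin(t),z] for t in a for z in (z0,z0+h)]
    uv=np.array([proj(pic,p) for p in P],np.float32)
    m=np.zeros((420*4,560*4),np.uint8); h_=cv2.convexHull(((uv+0.5)*4).astype(np.float32)); cv2.fillConvexPoly(m,h_.astype(np.int32),1)
    return cv2.resize(m.astype(np.float32),(560,420),interpolation=cv2.INTER_AREA)
def cost(p,pics,masks,z0,h,rad):
    c=0
    for pic,m in zip(pics,masks):
        s=cyl(pic,p[0],p[1],z0,h,rad); c+=1-np.minimum(s,m).sum()/np.maximum(s,m).sum()
    return c
def fit(pics,masks,z0,h,rad,x0):
    f=minimize(cost,x0,args=(pics,masks,z0,h,rad),method='Nelder-Mead',options=dict(initial_simplex=np.array(x0)+np.array([[0,0],[.01,0],[0,.01]]),xatol=2e-4)); return f.x,f.fun
def near(pic,q,x,y,z):
    t=proj(pic,[x,y,z]); L=imaging.regions_of(q,pic)
    L=sorted(L,key=lambda d:np.hypot(*(np.array(d['centre'])-t))); 
    if not L: return None
    print(q,'off',np.round(np.array(L[0]['centre'])-t,1),round(L[0]['p'],2)); return L[0]['mask'].astype(np.float32)
E
python3 - <<'E'
from fit import *
ps=imaging.capture('scene'); pt=imaging.capture('top')
import pickle; pickle.dump((ps,pt),open('p0.pkl','wb'))
for nm,z0,g in [('tube_c',.038,(.55,-.04)),('tube_a',.043,(.61,.19)),('tube_b',.043,(.62,.28))]:
    m=[near(p,nm,*g,z0+.037) for p in (ps,pt)]
    for k in ([0],[1],[0,1]):
        print(nm,k,fit([[ps,pt][i] for i in k],[m[i] for i in k],z0,.074,.013,g))
m=[near(p,'coaster',.54,.06,.05) for p in (ps,pt)]
for k in ([0],[1]): print('coaster',fit([[ps,pt][k[0]]],[m[k[0]]],.038,.012,.05,(.53,.06)))
for p,n in ((ps,'s'),(pt,'t')):
    for d in imaging.regions_of('bulb',p): print(n,d['p'],d['centre'],np.round(atz(p,d['centre'],.075),4))
    im=cv2.cvtColor(p['pixels'],cv2.COLOR_RGB2BGR)
    c=im[180:300,100:240] if n=='s' else im[180:260,340:480]
    cv2.imwrite(f'pics/tongs_{n}.png',cv2.resize(c,None,fx=5,fy=5,interpolation=cv2.INTER_CUBIC))
E
```

```text
tube_c off [5.6 3.1] 0.73
tube_c off [  4.1 -10.4] 0.69
tube_c [0] (array([ 0.56775345, -0.04321606]), np.float64(0.10843902826309204))
tube_c [1] (array([ 0.5681953, -0.0449161]), np.float64(0.10634791851043701))
tube_c [0, 1] (array([ 0.56907073, -0.04459162]), np.float64(0.23246246576309204))
tube_a off [3.1 1. ] 0.91
tube_a off [-0.9 -2.9] 0.56
tube_a [0] (array([0.61697502, 0.19109814]), np.float64(0.057106196880340576))
tube_a [1] (array([0.61328377, 0.19095321]), np.float64(0.0642511248588562))
tube_a [0, 1] (array([0.6146308 , 0.19208891]), np.float64(0.21174287796020508))
tube_b off [4.  0.7] 0.56
tube_b off [-1.6 -1.3] 0.83
tube_b [0] (array([0.62873401, 0.28199738]), np.float64(0.09767991304397583))
tube_b [1] (array([0.62711871, 0.28226514]), np.float64(0.06528133153915405))
tube_b [0, 1] (array([0.62807947, 0.2829263 ]), np.float64(0.1797865629196167))
coaster off [3.4 4.9] 0.78
coaster off [-1.5  7.2] 0.55
coaster (array([0.54366861, 0.0680636 ]), np.float64(0.167319655418396))
coaster (array([0.5405152 , 0.06734283]), np.float64(0.12341427803039551))
s 0.49 [301.2, 210.0] [0.5447 0.065  0.075 ]
t 0.46 [246.3, 213.1] [0.545  0.0694 0.075 ]
```

```bash
python3 - <<'E'
import cv2,numpy as np
a=cv2.imread('pics/tongs_s.png');b=cv2.imread('pics/tongs_t.png');print(a.shape,b.shape)
a=cv2.resize(a,(560,480)); cv2.imwrite('pics/ts2.png',a)
E
```

```text
(600, 700, 3) (400, 700, 3)
```

View pics/tongs_t.png

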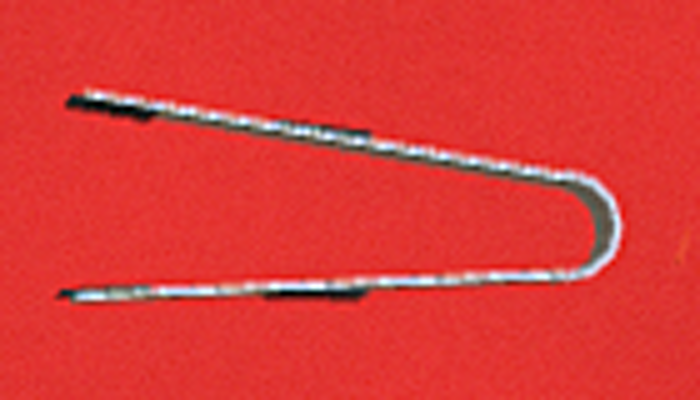

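```bash
python3 - <<'E'
from h import *
import pickle
ps,pt=pickle.load(open('p0.pkl','rb'))
f=lambda u,v,z=.062: atz(pt,(u/5+340-.4,v/5+180-.4),z)
A=f(85,92);B=f(570,177);C=f(75,296);D=f(580,275);E=f(619,225)
for p in (A,B,C,D,E): print(np.round(p,4))
a1=np.arctan2(*(A-B)[1::-1]);a2=np.arctan2(*(C-D)[1::-1]);th=(a1+a2)/2
print('angles',np.degrees([a1,a2,th]))
ax=np.array([np.cos(th),np.sin(th)])
n=np.array([-ax[1],ax[0]])
M=(A+C)[:2]/2; print('gap tips', (A-C)[:2]@n,'len',(M-E[:2])@ax)
print('origin from tips', M-0.1*ax, 'from bend',E[:2]+.115*ax, (M-E[:2])@n)
for u,v in ((280,120),(372,132),(265,297),(368,297)): 
  p=f(u,v)[:2]; print('panel',np.round(p,4),(p-M)@ax+.1,(p-M)@n)
# red mask moment check
im=pt['pixels'].astype(int); 
E
```

```text
[ 0.5758 -0.1467  0.062 ]
[ 0.5412 -0.3343  0.062 ]
[ 0.4954 -0.1407  0.062 ]
[ 0.5028 -0.3361  0.062 ]
[ 0.5223 -0.3522  0.062 ]
angles [79.55232296 92.18933608 85.87082952]
gap tips -0.08060495888447229 len 0.20887261107368058
origin from tips [ 0.52837517 -0.2434462 ] from bend [ 0.53055726 -0.2374604 ] 0.0017454197589033221
panel [ 0.5642 -0.2226] 0.023373444690569706 -0.034264519865730814
panel [ 0.5593 -0.2583] -0.012560260246526428 -0.03190931734017142
panel [ 0.4947 -0.2142] 0.02669837651447149 0.03565548352719341
panel [ 0.4946 -0.254 ] -0.012959317161734651 0.032932234534450516
```

View pics/ts2.png

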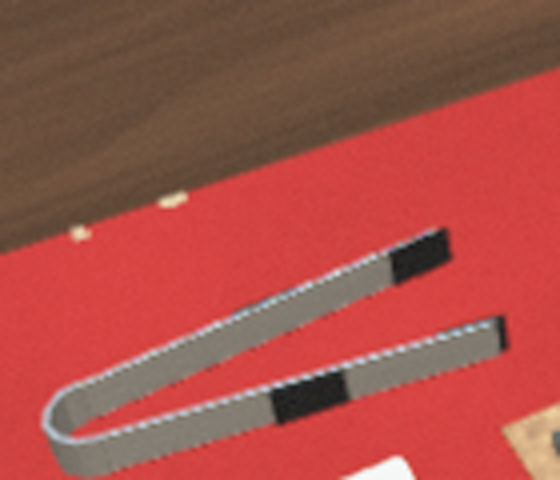

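>>> {"name": "apply_moves", "arguments": {
  "xyz": [
    [0,0,0],
    [0,0,0],
    [0,0,0],
    [0,0,0],
    [0,0,0],
    [0,0,0],
    [0,0,0],
    [0,0,0],
    [0,0,0]
  ],
  "twist": [8.4,8.4,8.4,8.4,8.4,8.4,8.4,8.4,8.4],
  "claw": [1,1,1,1,1,1,1,1,1]
}}

```text
time_s: 2.4
tcp_pos: [0.2404, 0.577, 0.2366]
ee_rot: [[0.0, -0.984, 0.176], [0.0, 0.176, 0.984], [-1.0, -0.0, 0.0]]
wrist_force: [0.4, -0.6, -0.5]
gripper_width: 0.999
```

```bash
cat >> h.py <<'E'
def go(t,ang=None):
    s=r.sense(); R=np.array(s['ee_rot']); p=np.array(s['tcp_pos']); d=R.T@(np.array(t)-p)
    a=np.degrees(np.arctan2(R[1,1],R[0,1]))%360
    print('t',round(s['time_s'],2),'tcp',np.round(p,4),'yang',round(a,2),'xax',np.round(R[:,0],3),'toolshift',np.round(d,4),'w',round(s['gripper_width'],3),'F',np.round(s['wrist_force'],1),'j',np.round(s['joints'],0))
    if ang is not None: print('twist',round((a-ang+180)%360-180,2))
E
python3 - <<'E'
from h import *
go([.568,-.044,.2],172.2)
E
```

```text
t 2.4 tcp [0.2404 0.577  0.2366] yang 169.87 xax [ 0.  0. -1.] toolshift [ 0.0365 -0.4317 -0.5537] w 0.999 F [ 0.4 -0.6 -0.5] j [ 82.  22.   0.   0. -68. -92.]
twist -2.33
```

>>> {"name": "apply_moves", "arguments": {
  "xyz": [
    [0,0,0],
    [0,-0.029,-0.038],
    [0,-0.03,-0.038],
    [0,-0.03,-0.038],
    [0,-0.03,-0.038],
    [0,-0.03,-0.038],
    [0,-0.03,-0.038],
    [0,-0.03,-0.038],
    [0,-0.03,-0.038],
    [0,-0.03,-0.038],
    [0,-0.03,-0.038],
    [0,-0.03,-0.038]
  ],
  "twist": [-2.3,0,0,0,0,0,0,0,0,0,0,0],
  "claw": [1,1,1,1,1,1,1,1,1,1,1,1]
}}

```text
time_s: 3.6
tcp_pos: [0.5165, 0.109, 0.2376]
ee_rot: [[0.006, -0.992, 0.124], [0.005, 0.124, 0.992], [-1.0, -0.006, 0.006]]
wrist_force: [1.4, 1.3, 0.1]
gripper_width: 1.002
```

```bash
python3 - <<'E'
from h import *
go([.568,-.044,.2],172.2)
E
```

```text
t 3.6 tcp [0.5165 0.109  0.2376] yang 172.86 xax [ 0.006  0.005 -1.   ] toolshift [ 0.0372 -0.0699 -0.1456] w 1.002 F [1.4 1.3 0.1] j [ 29.  12. -13.  -0. -64. -37.]
twist 0.66
```

>>> {"name": "apply_moves", "arguments": {
  "xyz": [
    [0,-0.017,-0.036],
    [0,-0.018,-0.037],
    [0,-0.018,-0.037],
    [0,-0.017,-0.036],
    [0,0,0]
  ],
  "twist": [0.7,0,0,0,0],
  "claw": [1,1,1,1,1]
}}

```text
time_s: 4.1
tcp_pos: [0.57, -0.0566, 0.2375]
ee_rot: [[0.009, -0.99, 0.143], [0.004, 0.143, 0.99], [-1.0, -0.008, 0.006]]
wrist_force: [0.2, 0.3, -0.1]
gripper_width: 1.002
```

```bash
python3 - <<'E'
from h import *
go([.568,-.044,.078],172.2)
p=imaging.capture('wrist'); save(p,'w1')
V=p['view'];print(-V[:3,:3].T@V[:3,3])
for d in imaging.regions_of('tube_c',p): print(d['p'],d['centre'],np.round(atz(p,d['centre'],.112),4))
print(proj(p,[.568,-.044,.112]))
E
```

```text
t 4.1 tcp [ 0.57   -0.0566  0.2375] yang 171.76 xax [ 0.009  0.004 -1.   ] toolshift [0.1595 0.0051 0.0113] w 1.002 F [ 0.2  0.3 -0.1] j [ 10.  17.  -7.  -0. -65. -19.]
twist -0.44
[ 0.55830568 -0.13420953  0.38706847]
0.91 [284.8, 218.7] [ 0.5655 -0.0512  0.112 ]
[282.94460509 227.74407578]
```

View pics/w1.png

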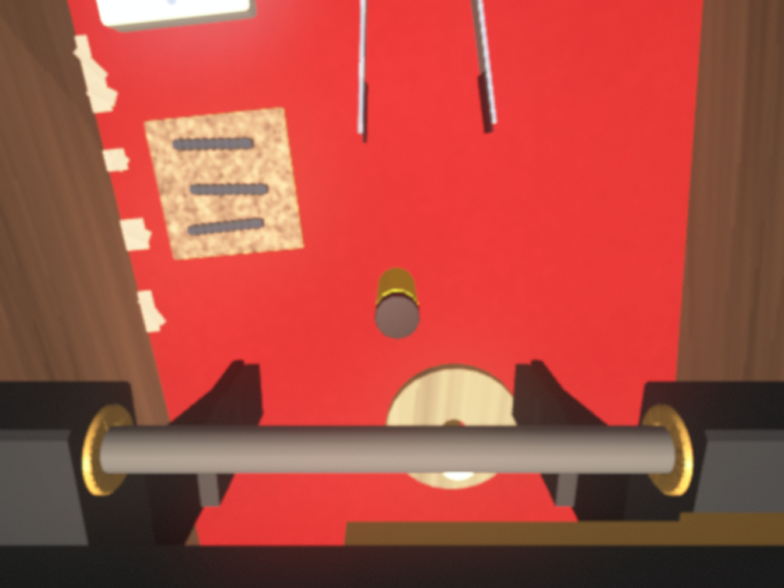

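The cap's centre is at wrist px (283.6,226.4), against a predicted (283,228), so the tube position is confirmed. I'll descend now.

>>> {"name": "apply_moves", "arguments": {
  "xyz": [
    [0.0,0.005,0.011],
    [0.03,0,0],
    [0.03,0,0],
    [0.02,0,0],
    [0,0,0]
  ],
  "twist": [-0.4,0,0,0,0],
  "claw": [1,1,1,1,1]
}}

```text
time_s: 4.7
tcp_pos: [0.5655, -0.0322, 0.158]
ee_rot: [[0.014, -0.992, 0.123], [0.008, 0.123, 0.992], [-1.0, -0.013, 0.009]]
wrist_force: [-0.0, 0.1, 0.4]
gripper_width: 0.997
```

```bash
python3 - <<'E'
from h import *
go([.5675,-.0445,.078],172.2)
E
```

```text
t 4.7 tcp [ 0.5655 -0.0322  0.158 ] yang 172.95 xax [ 0.014  0.008 -1.   ] toolshift [ 0.0799 -0.0024 -0.0127] w 0.997 F [-0.   0.1  0.4] j [ 13.  20. -15.  -0. -54. -20.]
twist 0.75
```

>>> {"name": "apply_moves", "arguments": {
  "xyz": [
    [0,0,-0.006],
    [0,0,0],
    [0,0,0]
  ],
  "twist": [0.4,0,0],
  "claw": [1,1,1]
}}

```text
time_s: 5.0
tcp_pos: [0.5658, -0.0353, 0.1612]
ee_rot: [[0.019, -0.992, 0.124], [0.008, 0.125, 0.992], [-1.0, -0.017, 0.01]]
wrist_force: [0.6, 0.4, -0.2]
gripper_width: 1.002
```

```bash
python3 - <<'E'
from h import *
go([.5675,-.0445,.078],172.2)
E
```

```text
t 5.0 tcp [ 0.5658 -0.0353  0.1612] yang 172.85 xax [ 0.019  0.008 -1.   ] toolshift [ 0.0831 -0.0014 -0.0097] w 1.002 F [ 0.6  0.4 -0.2] j [ 13.  20. -15.  -0. -54. -20.]
twist 0.65
```

>>> {"name": "apply_moves", "arguments": {
  "xyz": [
    [0.015,0,-0.005],
    [0.015,0,-0.004],
    [0.015,0,0],
    [0.01,0,0],
    [0,0,0],
    [0,0,0]
  ],
  "twist": [0.4,0.3,0,0,0,0],
  "claw": [1,1,1,1,1,1]
}}

```text
time_s: 5.6
tcp_pos: [0.5705, -0.0434, 0.1118]
ee_rot: [[0.034, -0.99, 0.136], [0.01, 0.136, 0.991], [-0.999, -0.032, 0.014]]
wrist_force: [0.3, -0.1, 0.6]
gripper_width: 0.999
```

```bash
python3 - <<'E'
from h import *
go([.5675,-.0445,.078],172.2)
E
```

```text
t 5.6 tcp [ 0.5705 -0.0434  0.1118] yang 172.16 xax [ 0.034  0.01  -0.999] toolshift [ 0.0337  0.0039 -0.002 ] w 0.999 F [ 0.3 -0.1  0.6] j [ 12.  23. -18.  -0. -47. -19.]
twist -0.04
```

>>> {"name": "apply_moves", "arguments": {
  "xyz": [
    [0.012,0.003,-0.001],
    [0.012,0.001,0],
    [0.008,0,0],
    [0,0,0]
  ],
  "twist": [0,0,0,0],
  "claw": [1,1,1,1]
}}

```text
time_s: 6.0
tcp_pos: [0.57, -0.0431, 0.0815]
ee_rot: [[0.04, -0.99, 0.135], [0.01, 0.135, 0.991], [-0.999, -0.038, 0.016]]
wrist_force: [0.3, -0.3, -0.3]
gripper_width: 1.0
```

```bash
python3 - <<'E'
from h import *
go([.5675,-.0445,.078],172.2)
E
```

```text
t 6.0 tcp [ 0.57   -0.0431  0.0815] yang 172.21 xax [ 0.04   0.01  -0.999] toolshift [ 0.0034  0.0024 -0.0018] w 1.0 F [ 0.3 -0.3 -0.3] j [ 12.  25. -20.  -0. -43. -20.]
twist 0.01
```

>>> {"name": "apply_moves", "arguments": {
  "xyz": [
    [0.003,0.002,-0.001],
    [0,0,0],
    [0,0,0],
    [0,0,0],
    [0,0,0],
    [0,0,0]
  ],
  "twist": [0,0,0,0,0,0],
  "claw": [1,0.2,0.1,0.1,0.1,0.1]
}}

```text
time_s: 6.6
tcp_pos: [0.5691, -0.0437, 0.0796]
ee_rot: [[0.043, -0.99, 0.134], [0.01, 0.135, 0.991], [-0.999, -0.041, 0.016]]
wrist_force: [-0.2, -0.7, 0.3]
gripper_width: 0.635
```

```bash
python3 - <<'E'
from h import *
go([.5675,-.0445,.16],172.2)
E
```

```text
t 6.6 tcp [ 0.5691 -0.0437  0.0796] yang 172.24 xax [ 0.043  0.01  -0.999] toolshift [-0.0804 -0.0018  0.0003] w 0.635 F [-0.2 -0.7  0.3] j [ 12.  25. -20.  -0. -42. -19.]
twist 0.04
```

>>> {"name": "apply_moves", "arguments": {
  "xyz": [
    [0,0,0],
    [0,0,0],
    [0,0,0],
    [0,0,0],
    [0,0,0],
    [0,0,0],
    [0,0,0],
    [0,0,0]
  ],
  "twist": [0,0,0,0,0,0,0,0],
  "claw": [0.1,0.1,0.1,0.1,0.1,0.1,0.1,0.1]
}}

```text
time_s: 7.4
tcp_pos: [0.5692, -0.0437, 0.0798]
ee_rot: [[0.043, -0.99, 0.134], [0.01, 0.135, 0.991], [-0.999, -0.041, 0.016]]
wrist_force: [-0.2, -0.0, -0.1]
gripper_width: 0.297
```

```bash
python3 - <<'E'
from h import *
go([.5675,-.0445,.16],172.2)
p=imaging.capture('scene'); c=p['pixels'][150:300,190:340]; cv2.imwrite('pics/s2.png',cv2.resize(cv2.cvtColor(c,4),None,fx=4,fy=4))
E
```

```text
t 7.4 tcp [ 0.5692 -0.0437  0.0798] yang 172.24 xax [ 0.043  0.01  -0.999] toolshift [-0.0802 -0.0018  0.0002] w 0.297 F [-0.2 -0.  -0.1] j [ 12.  25. -20.  -0. -42. -19.]
twist 0.04
```

View pics/s2.png

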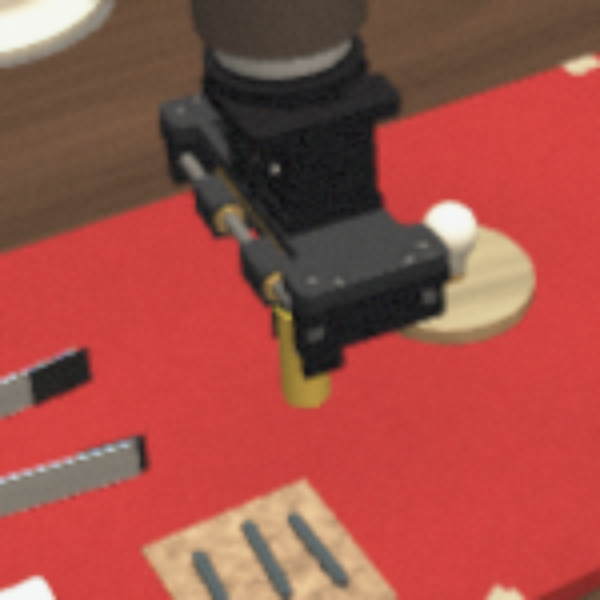

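The tube is held: the opening is 0.297, or 26 mm. Now I'll lift it.

>>> {"name": "apply_moves", "arguments": {
  "xyz": [
    [-0.015,0,0],
    [-0.02,0,0],
    [-0.02,0,0],
    [-0.02,0,0],
    [-0.02,0,0],
    [-0.01,0,0],
    [0,0,0],
    [0,0,0]
  ],
  "twist": [0,0,0,0,0,0,0,0],
  "claw": [0.1,0.1,0.1,0.1,0.1,0.1,0.1,0.1]
}}

```text
time_s: 8.25
tcp_pos: [0.5628, -0.0449, 0.1859]
ee_rot: [[0.038, -0.99, 0.135], [0.01, 0.136, 0.991], [-0.999, -0.036, 0.015]]
wrist_force: [-0.8, 0.4, -0.5]
gripper_width: 0.29
```

```bash
python3 - <<'E'
from h import *
go([.6215,.2367,.19],172.2)
E
```

```text
t 8.25 tcp [ 0.5628 -0.0449  0.1859] yang 172.19 xax [ 0.038  0.01  -0.999] toolshift [ 0.0011 -0.02    0.2869] w 0.29 F [-0.8  0.4 -0.5] j [ 12.  18. -14.  -0. -56. -20.]
twist -0.01
```

>>> {"name": "apply_moves", "arguments": {
  "xyz": [
    [0,-0.002,0.02],
    [0,-0.002,0.03],
    [0,-0.002,0.035],
    [0,-0.002,0.035],
    [0,-0.002,0.035],
    [0,-0.002,0.035],
    [0,-0.002,0.03],
    [0,-0.002,0.025],
    [0,0,0.015],
    [0,0,0.005],
    [0,0,0],
    [0,0,0]
  ],
  "twist": [0,0,0,0,0,0,0,0,0,0,0,0],
  "claw": [0.1,0.1,0.1,0.1,0.1,0.1,0.1,0.1,0.1,0.1,0.1,0.1]
}}

```text
time_s: 9.45
tcp_pos: [0.61, 0.2215, 0.1719]
ee_rot: [[0.01, -0.99, 0.141], [-0.0, 0.141, 0.99], [-1.0, -0.01, 0.001]]
wrist_force: [-0.1, -0.1, 0.4]
gripper_width: 0.292
```

```bash
python3 - <<'E'
from h import *
go([.6215,.2367,.17],172.2)
E
```

```text
t 9.45 tcp [0.61   0.2215 0.1719] yang 171.87 xax [ 0.01 -0.   -1.  ] toolshift [ 0.002  -0.0093  0.0167] w 0.292 F [-0.1 -0.1  0.4] j [ 34.  27.  -2.   0. -61. -43.]
twist -0.33
```

>>> {"name": "apply_moves", "arguments": {
  "xyz": [
    [0,-0.009,0.009],
    [0,0,0.007],
    [0,0,0],
    [0,0,0]
  ],
  "twist": [-0.3,0,0,0],
  "claw": [0.1,0.1,0.1,0.1]
}}

```text
time_s: 9.85
tcp_pos: [0.6203, 0.2323, 0.1723]
ee_rot: [[0.008, -0.99, 0.141], [-0.001, 0.141, 0.99], [-1.0, -0.009, 0.0]]
wrist_force: [-0.6, -0.2, -0.2]
gripper_width: 0.295
```

```bash
python3 - <<'E'
from h import *
go([.6215,.2367,.0865],172.2)
p=imaging.capture('wrist'); save(p,'w3'); q=imaging.capture('scene'); c=q['pixels'][130:270,300:450]; cv2.imwrite('pics/s3.png',cv2.resize(cv2.cvtColor(c,4),None,fx=4,fy=4))
for d in imaging.regions_of('strip',p): print(d['p'],d['centre'],np.round(atz(p,d['centre'],.043),4))
E
```

```text
t 9.85 tcp [0.6203 0.2323 0.1723] yang 171.9 xax [ 0.008 -0.001 -1.   ] toolshift [0.0858 0.0002 0.0045] w 0.295 F [-0.6 -0.2 -0.2] j [ 35.  28.   1.   0. -62. -43.]
twist -0.3
0.81 [296.3, 194.7] [0.6044 0.2201 0.043 ]
```

View pics/w3.png

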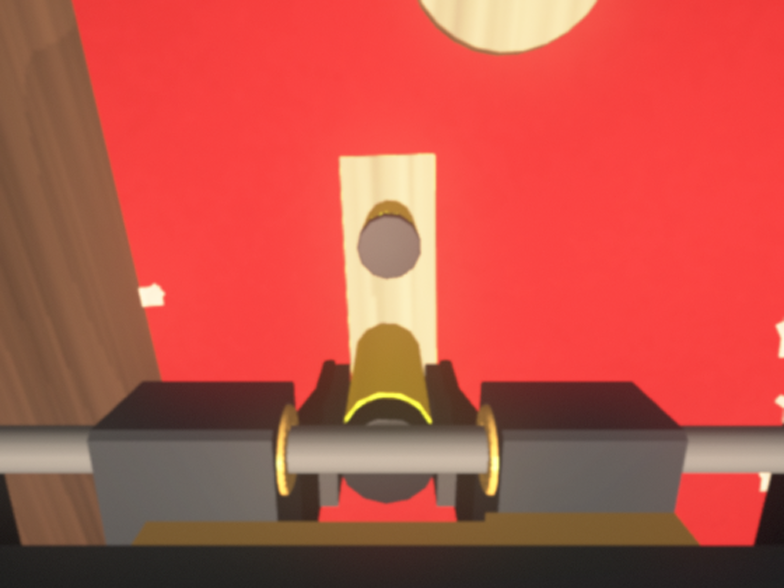

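View pics/s3.png

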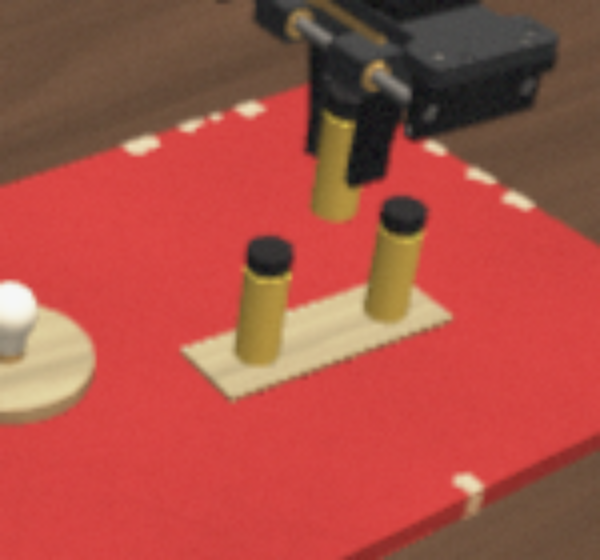

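The strip, tube_a (wrist px 278,176) and the held tube (px 277,270) are in line. I'll lower it now, watching the drift.

>>> {"name": "apply_moves", "arguments": {
  "xyz": [
    [0.01,0,0.003],
    [0.015,0,0.001],
    [0.015,0,0],
    [0.01,0,0],
    [0,0,0],
    [0,0,0]
  ],
  "twist": [-0.3,0,0,0,0,0],
  "claw": [0.1,0.1,0.1,0.1,0.1,0.1]
}}

```text
time_s: 10.6
tcp_pos: [0.6207, 0.2366, 0.119]
ee_rot: [[0.008, -0.991, 0.135], [-0.001, 0.135, 0.991], [-1.0, -0.008, 0.0]]
wrist_force: [0.4, 0.8, 1.1]
gripper_width: 0.29
```

```bash
python3 - <<'E'
from h import *
go([.6215,.2367,.0865],172.2)
E
```

```text
t 10.6 tcp [0.6207 0.2366 0.119 ] yang 172.26 xax [ 0.008 -0.001 -1.   ] toolshift [ 0.0325 -0.0005  0.0002] w 0.29 F [0.4 0.8 1.1] j [ 35.  31.  -3.   0. -56. -43.]
twist 0.06
```

>>> {"name": "apply_moves", "arguments": {
  "xyz": [
    [0.01,0,0],
    [0.01,0,0],
    [0.008,0,0],
    [0,0,0],
    [0,0,0]
  ],
  "twist": [0,0,0,0,0],
  "claw": [0.1,0.1,0.1,0.1,0.1]
}}

```text
time_s: 11.1
tcp_pos: [0.6216, 0.2369, 0.0897]
ee_rot: [[0.01, -0.991, 0.134], [0.0, 0.134, 0.991], [-1.0, -0.01, 0.002]]
wrist_force: [-0.2, 0.0, -0.3]
gripper_width: 0.292
```

```bash
python3 - <<'E'
from h import *
go([.6215,.2367,.085],172.2)
q=imaging.capture('scene'); c=q['pixels'][130:270,300:450]; cv2.imwrite('pics/s4.png',cv2.resize(cv2.cvtColor(c,4),None,fx=4,fy=4))
E
```

```text
t 11.1 tcp [0.6216 0.2369 0.0897] yang 172.27 xax [ 0.01  0.   -1.  ] toolshift [ 0.0047  0.0001 -0.0003] w 0.292 F [-0.2  0.  -0.3] j [ 35.  33.  -4.   0. -52. -43.]
twist 0.07
```

View pics/s4.png

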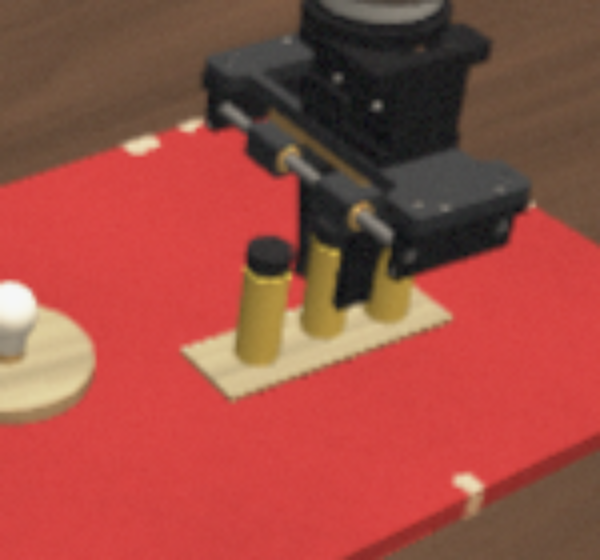

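>>> {"name": "apply_moves", "arguments": {
  "xyz": [
    [0.003,0,0],
    [0.002,0,0],
    [0,0,0]
  ],
  "twist": [0,0,0],
  "claw": [0.1,0.1,0.1]
}}

```text
time_s: 11.45
tcp_pos: [0.622, 0.2371, 0.0851]
ee_rot: [[0.011, -0.991, 0.134], [0.001, 0.134, 0.991], [-1.0, -0.011, 0.003]]
wrist_force: [-0.1, -0.4, -0.2]
gripper_width: 0.292
```

```bash
python3 - <<'E'
from h import *
go([.6215,.2367,.085],172.2)
E
```

```text
t 11.45 tcp [0.622  0.2371 0.0851] yang 172.27 xax [ 0.011  0.001 -1.   ] toolshift [ 0.0001  0.0004 -0.0005] w 0.292 F [-0.1 -0.4 -0.2] j [ 35.  33.  -5.   0. -52. -43.]
twist 0.07
```

>>> {"name": "apply_moves", "arguments": {
  "xyz": [
    [0.001,0,0],
    [0.001,0,0]
  ],
  "twist": [0,0],
  "claw": [0.1,0.1]
}}

```text
time_s: 11.65
tcp_pos: [0.6223, 0.2373, 0.0845]
ee_rot: [[0.012, -0.991, 0.134], [0.001, 0.134, 0.991], [-1.0, -0.012, 0.003]]
wrist_force: [-3.4, -0.5, 5.7]
gripper_width: 0.292
```

>>> {"name": "apply_moves", "arguments": {
  "xyz": [
    [0.001,0,0],
    [0,0,0]
  ],
  "twist": [0,0],
  "claw": [0.1,0.1]
}}

```text
time_s: 11.85
tcp_pos: [0.6223, 0.2374, 0.0847]
ee_rot: [[0.013, -0.991, 0.134], [0.002, 0.134, 0.991], [-1.0, -0.013, 0.003]]
wrist_force: [-0.3, 0.2, 0.1]
gripper_width: 0.289
```

Contact with the strip showed as 5.7 N and then relaxed. Releasing now.

>>> {"name": "apply_moves", "arguments": {
  "xyz": [
    [0,0,0],
    [0,0,0],
    [0,0,0],
    [0,0,0],
    [0,0,0],
    [0,0,0],
    [0,0,0],
    [0,0,0]
  ],
  "twist": [0,0,0,0,0,0,0,0],
  "claw": [0.8,0.8,0.8,0.8,0.8,0.8,0.8,0.8]
}}

```text
time_s: 12.65
tcp_pos: [0.6225, 0.2374, 0.0833]
ee_rot: [[0.013, -0.991, 0.134], [0.002, 0.134, 0.991], [-1.0, -0.013, 0.003]]
wrist_force: [-0.3, 0.1, -0.8]
gripper_width: 0.791
```

```bash
python3 - <<'E'
from h import *
go([.529,-.237,.2],176)
q=imaging.capture('scene'); c=q['pixels'][130:270,300:450]; cv2.imwrite('pics/s5.png',cv2.resize(cv2.cvtColor(c,4),None,fx=4,fy=4))
E
```

```text
t 12.65 tcp [0.6225 0.2374 0.0833] yang 172.29 xax [ 0.013  0.002 -1.   ] toolshift [-0.1188  0.0276 -0.4822] w 0.791 F [-0.3  0.1 -0.8] j [ 35.  33.  -5.   0. -51. -43.]
twist -3.71
```

View pics/s5.png

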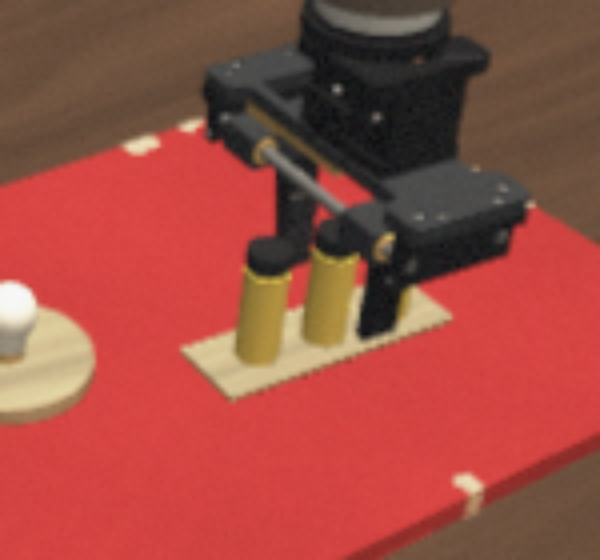

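The tube stands upright in the gap. I'll go straight up, then over to the tongs.

>>> {"name": "apply_moves", "arguments": {
  "xyz": [
    [-0.015,0,0],
    [-0.02,0,0],
    [-0.025,0,0],
    [-0.03,0,0],
    [-0.02,0,0],
    [0,0,0]
  ],
  "twist": [0,0,0,0,0,0],
  "claw": [1,1,1,1,1,1]
}}

```text
time_s: 13.3
tcp_pos: [0.6217, 0.2371, 0.2027]
ee_rot: [[0.016, -0.991, 0.133], [0.002, 0.133, 0.991], [-1.0, -0.016, 0.004]]
wrist_force: [0.5, 0.1, -0.3]
gripper_width: 0.997
```

```bash
python3 - <<'E'
from h import *
go([.529,-.237,.2],176)
E
```

```text
t 13.3 tcp [0.6217 0.2371 0.2027] yang 172.33 xax [ 0.016  0.002 -1.   ] toolshift [ 3.000e-04  2.860e-02 -4.822e-01] w 0.997 F [ 0.5  0.1 -0.3] j [ 35.  27.   3.   0. -65. -43.]
twist -3.67
```

>>> {"name": "apply_moves", "arguments": {
  "xyz": [
    [0,0.002,-0.02],
    [0,0.003,-0.03],
    [0,0.003,-0.04],
    [0,0.003,-0.045],
    [0,0.003,-0.045],
    [0,0.003,-0.045],
    [0,0.003,-0.045],
    [0,0.003,-0.045],
    [0,0.003,-0.045],
    [0,0,-0.04],
    [0,0,-0.02],
    [0,0,0]
  ],
  "twist": [0,0,0,0,0,0,0,0,0,0,0,0],
  "claw": [1,1,1,1,1,1,1,1,1,1,1,1]
}}

```text
time_s: 14.5
tcp_pos: [0.5233, -0.1978, 0.194]
ee_rot: [[-0.0, -0.991, 0.136], [0.002, 0.136, 0.991], [-1.0, 0.0, 0.002]]
wrist_force: [0.3, 0.7, -0.3]
gripper_width: 0.997
```

```bash
python3 - <<'E'
from h import *
go([.529,-.237,.2],176)
E
```

```text
t 14.5 tcp [ 0.5233 -0.1978  0.194 ] yang 172.21 xax [-0.     0.002 -1.   ] toolshift [-0.006 -0.011 -0.038] w 0.997 F [ 0.3  0.7 -0.3] j [ -4.  18. -12.  -0. -60.  -4.]
twist -3.79
```

>>> {"name": "apply_moves", "arguments": {
  "xyz": [
    [0,0,0],
    [0,0,0]
  ],
  "twist": [-1.9,-1.9],
  "claw": [1,1]
}}

```text
time_s: 14.7
tcp_pos: [0.5206, -0.1989, 0.1926]
ee_rot: [[-0.003, -0.997, 0.071], [0.003, 0.071, 0.998], [-1.0, 0.004, 0.002]]
wrist_force: [-0.8, 0.5, -0.3]
gripper_width: 0.999
```

```bash
python3 - <<'E'
from h import *
go([.529,-.237,.2],176)
p=imaging.capture('wrist'); save(p,'w6'); t=imaging.capture('top'); save(t,'t6')
import pickle; pickle.dump((p,t),open('p6.pkl','wb'))
E
```

```text
t 14.7 tcp [ 0.5206 -0.1989  0.1926] yang 175.95 xax [-0.003  0.003 -1.   ] toolshift [-0.0075 -0.011  -0.0374] w 0.999 F [-0.8  0.5 -0.3] j [ -4.  18. -13.  -0. -60.   0.]
twist -0.05
```

View pics/w6.png

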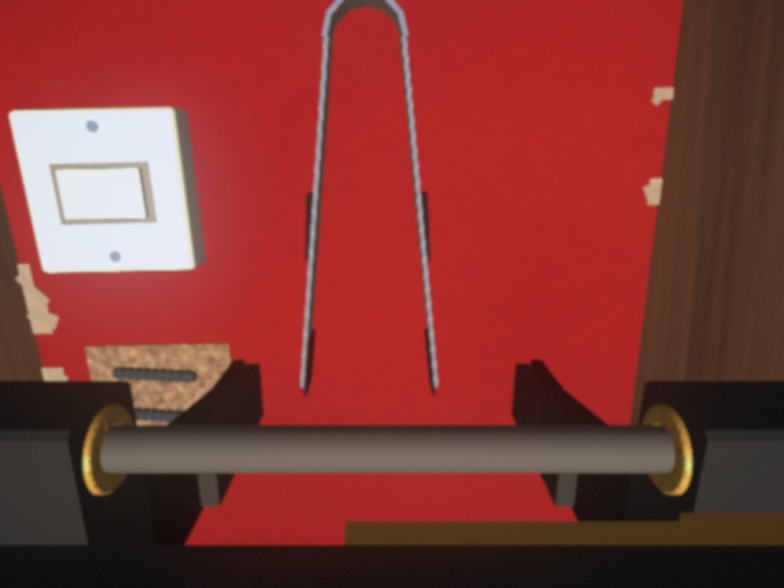

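View pics/t6.png

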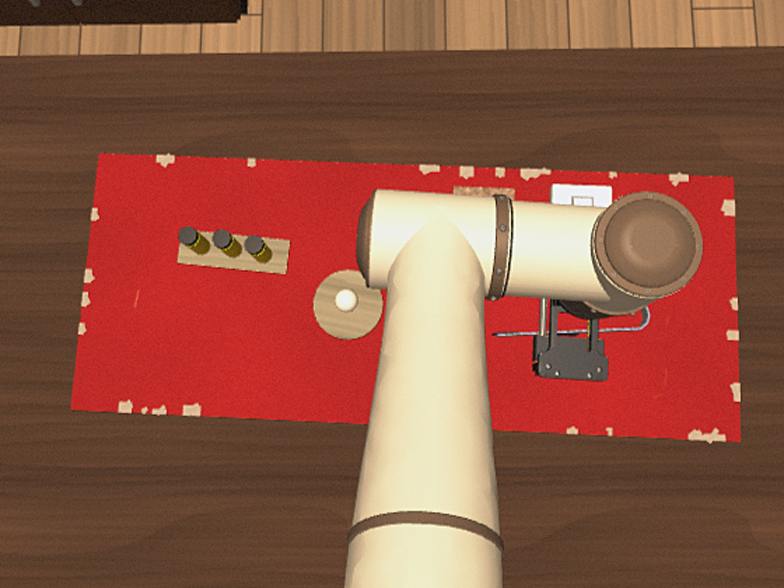

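```bash
python3 - <<'E'
from h import *
import pickle
p,_=pickle.load(open('p6.pkl','rb'))
f=lambda u,v,z=.062: atz(p,(u/1.4-.3,v/1.4-.3),z)[:2]
A,B,C,D=f(304,386),f(329,38),f(435,386),f(405,38)
print(A,B,C,D)
a1=np.arctan2(*(A-B)[::-1]);a2=np.arctan2(*(C-D)[::-1]);th=(a1+a2)/2;print(np.degrees([a1,a2,th]))
ax=np.array([np.cos(th),np.sin(th)]);n=np.array([-ax[1],ax[0]]);M=(A+C)/2
print('O',M-.1*ax, (A-C)@n, 'mid-bend', (B+D)/2, (M-(B+D)/2)@n)
for u,v in ((307,193),(306,258),(427,193),(430,258)): q=f(u,v); print(q,(q-M)@ax+.1,(q-M)@n)
O=M-.1*ax
E
```

```text
[ 0.57394397 -0.14719877] [ 0.53994125 -0.33279706] [ 0.49594001 -0.14158011] [ 0.50259161 -0.33022203]
[79.61820026 92.01943864 85.81881945]
O [ 0.52765093 -0.24412329] -0.07820601563023516 mid-bend [ 0.52126643 -0.33150954] 3.878755836170905e-06
[ 0.55928046 -0.25921577] -0.012746180068509902 -0.032645751059189564
[ 0.56385647 -0.22421476] 0.022495309127804702 -0.03465763966521829
[ 0.4953335  -0.25472836] -0.012933128356162643 0.03145818876532244
[ 0.49535391 -0.21936794] 0.022334668770250615 0.034015986485348294
```

Panels measure 66 mm over both and 36 mm long, as specified. The grip centre is about (0.528,-0.239) and the heading 85.8°.

>>> {"name": "apply_moves", "arguments": {
  "xyz": [
    [0,-0.008,-0.02],
    [0,-0.003,-0.015],
    [0.01,0,-0.003],
    [0.01,0,0],
    [0,0,0],
    [0,0,0]
  ],
  "twist": [0,0,0,0,0,0],
  "claw": [1,1,1,1,1,1]
}}

```text
time_s: 15.4
tcp_pos: [0.527, -0.2356, 0.1689]
ee_rot: [[-0.008, -0.997, 0.071], [0.005, 0.071, 0.997], [-1.0, 0.008, 0.004]]
wrist_force: [0.4, 0.3, 0.3]
gripper_width: 0.999
```

```bash
python3 - <<'E'
from h import *
go([.528,-.239,.056],175.85)
E
```

```text
t 15.4 tcp [ 0.527  -0.2356  0.1689] yang 175.9 xax [-0.008  0.005 -1.   ] toolshift [ 0.1129 -0.0022 -0.0038] w 0.999 F [0.4 0.3 0.3] j [ -8.  21. -12.  -0. -58.   4.]
twist 0.05
```

>>> {"name": "apply_moves", "arguments": {
  "xyz": [
    [0.015,-0.001,-0.002],
    [0.02,0,-0.001],
    [0.02,0,0],
    [0.012,0,0],
    [0,0,0],
    [0,0,0]
  ],
  "twist": [0,0,0,0,0,0],
  "claw": [1,1,1,1,1,1]
}}

```text
time_s: 16.0
tcp_pos: [0.5288, -0.2367, 0.1019]
ee_rot: [[-0.004, -0.998, 0.068], [0.003, 0.068, 0.998], [-1.0, 0.004, 0.003]]
wrist_force: [0.3, 0.5, 0.7]
gripper_width: 0.998
```

```bash
python3 - <<'E'
from h import *
go([.528,-.239,.056],175.85)
E
```

```text
t 16.0 tcp [ 0.5288 -0.2367  0.1019] yang 176.1 xax [-0.004  0.003 -1.   ] toolshift [ 0.0459  0.0005 -0.0025] w 0.998 F [0.3 0.5 0.7] j [ -8.  25. -16.  -0. -49.   4.]
twist 0.25
```

>>> {"name": "apply_moves", "arguments": {
  "xyz": [
    [0.01,0,-0.002],
    [0.01,0,0],
    [0.01,0,0],
    [0.005,0,0],
    [0,0,0],
    [0,0,0]
  ],
  "twist": [0.2,0,0,0,0,0],
  "claw": [1,1,1,1,1,1]
}}

```text
time_s: 16.6
tcp_pos: [0.53, -0.239, 0.0659]
ee_rot: [[0.0, -0.997, 0.071], [0.002, 0.071, 0.997], [-1.0, 0.0, 0.002]]
wrist_force: [-0.2, -0.6, 0.1]
gripper_width: 1.006
```

```bash
python3 - <<'E'
from h import *
go([.528,-.239,.056],175.85)
p=imaging.capture('scene'); c=p['pixels'][180:310,90:240]; cv2.imwrite('pics/s7.png',cv2.resize(cv2.cvtColor(c,4),None,fx=4,fy=4))
E
```

```text
t 16.6 tcp [ 0.53   -0.239   0.0659] yang 175.9 xax [ 0.     0.002 -1.   ] toolshift [ 0.0099  0.002  -0.0002] w 1.006 F [-0.2 -0.6  0.1] j [ -8.  28. -18.  -0. -44.   4.]
twist 0.05
```

View pics/s7.png

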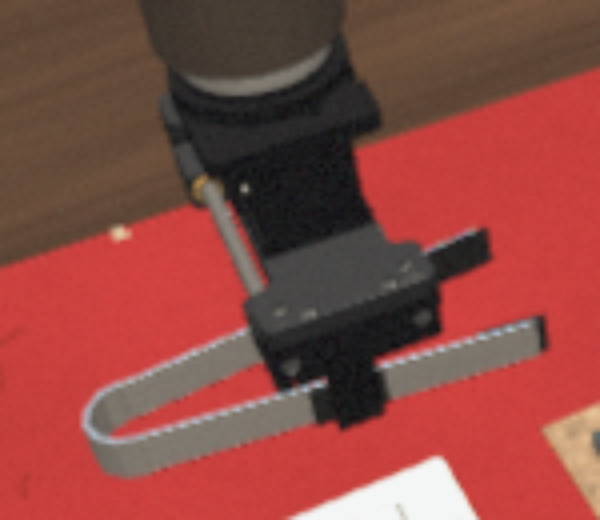

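The fingers straddle the tongs at the panels. I'll go down the last 9 mm, then squeeze to a carrying width of 61 mm (claw 0.70).

>>> {"name": "apply_moves", "arguments": {
  "xyz": [
    [0.005,0.001,0],
    [0.003,0.001,0],
    [0,0,0],
    [0,0,0]
  ],
  "twist": [0,0,0,0],
  "claw": [1,1,1,1]
}}

```text
time_s: 17.05
tcp_pos: [0.5283, -0.2388, 0.058]
ee_rot: [[0.002, -0.997, 0.071], [0.002, 0.071, 0.997], [-1.0, -0.002, 0.002]]
wrist_force: [0.7, 0.2, 0.4]
gripper_width: 0.999
```

```bash
python3 - <<'E'
from h import *
go([.528,-.239,.056],175.85)
E
```

```text
t 17.05 tcp [ 0.5283 -0.2388  0.058 ] yang 175.91 xax [ 0.002  0.002 -1.   ] toolshift [ 0.002   0.0003 -0.0002] w 0.999 F [0.7 0.2 0.4] j [ -8.  28. -18.  -0. -43.   4.]
twist 0.06
```

>>> {"name": "apply_moves", "arguments": {
  "xyz": [
    [0.002,0,0],
    [0,0,0],
    [0,0,0],
    [0,0,0],
    [0,0,0],
    [0,0,0],
    [0,0,0],
    [0,0,0]
  ],
  "twist": [0,0,0,0,0,0,0,0],
  "claw": [0.8,0.7,0.7,0.7,0.7,0.7,0.7,0.7]
}}

```text
time_s: 17.85
tcp_pos: [0.5286, -0.2388, 0.0562]
ee_rot: [[0.003, -0.997, 0.072], [0.002, 0.072, 0.997], [-1.0, -0.002, 0.002]]
wrist_force: [0.7, -0.3, -0.3]
gripper_width: 0.702
```

```bash
python3 - <<'E'
from h import *
go([.528,-.239,.09],175.85)
E
```

```text
t 17.85 tcp [ 0.5286 -0.2388  0.0562] yang 175.89 xax [ 0.003  0.002 -1.   ] toolshift [-0.0338  0.0005 -0.0001] w 0.702 F [ 0.7 -0.3 -0.3] j [ -8.  28. -18.  -0. -43.   4.]
twist 0.04
```

>>> {"name": "apply_moves", "arguments": {
  "xyz": [
    [-0.008,0,0],
    [-0.01,0,0],
    [-0.01,0,0],
    [-0.004,0,0],
    [0,0,0],
    [0,0,0]
  ],
  "twist": [0,0,0,0,0,0],
  "claw": [0.7,0.7,0.7,0.7,0.7,0.7]
}}

```text
time_s: 18.45
tcp_pos: [0.5287, -0.2389, 0.092]
ee_rot: [[0.004, -0.997, 0.072], [0.002, 0.072, 0.997], [-1.0, -0.004, 0.002]]
wrist_force: [0.6, -0.2, -0.4]
gripper_width: 0.702
```

```bash
python3 - <<'E'
from h import *
go([.537,-.016,.086],175.85)
p=imaging.capture('scene'); c=p['pixels'][160:310,90:320]; cv2.imwrite('pics/s8.png',cv2.resize(cv2.cvtColor(c,4),None,fx=3.4,fy=3.4))
p=imaging.capture('wrist'); save(p,'w8')
E
```

```text
t 18.45 tcp [ 0.5287 -0.2389  0.092 ] yang 175.9 xax [ 0.004  0.002 -1.   ] toolshift [0.0065 0.0077 0.2229] w 0.702 F [ 0.6 -0.2 -0.4] j [ -8.  26. -17.  -0. -47.   4.]
twist 0.05
```

View pics/s8.png

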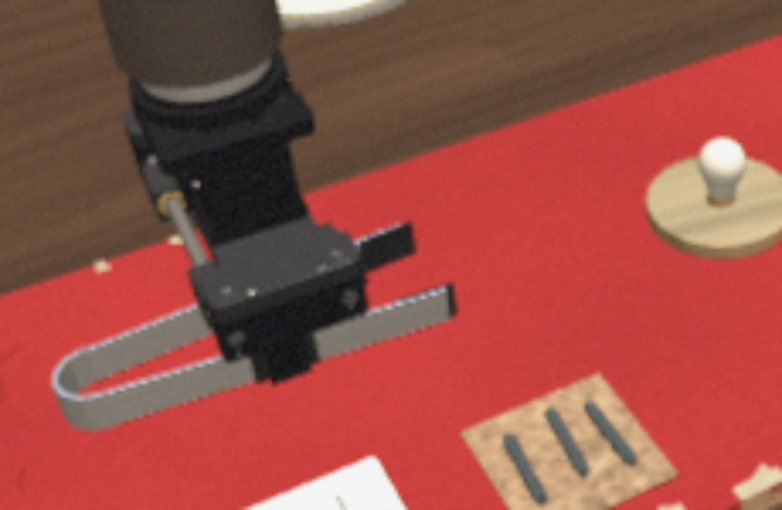

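View pics/w8.png

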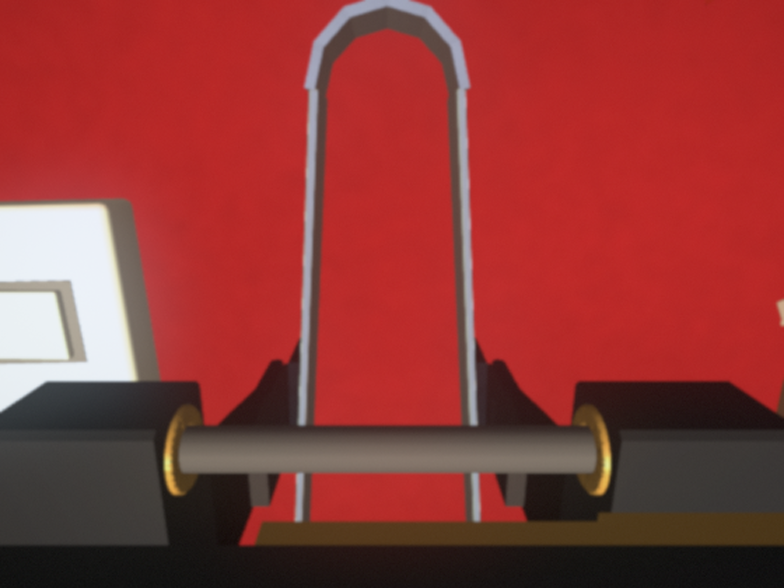

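```bash
python3 - <<'E'
from h import *
import pickle
ps,pt=pickle.load(open('p0.pkl','rb'))
from scipy.optimize import least_squares
obs=[]
for p in (ps,pt):
    im=p['pixels'].astype(int); c=proj(p,[.543,.067,.08]); 
    u,v=int(c[0]),int(c[1]); y,x=np.mgrid[0:420,0:560]
    m=((im.max(2)-im.min(2))<30)&(im.min(2)>140)&(abs(x-u)<16)&(abs(y-v)<18)
    yy,xx=np.nonzero(m)
    # globe: width 32mm; use enclosing top part
    print(m.sum(),xx.min(),xx.max(),yy.min(),yy.max(),c)
    for row in m[v-14:v+16,u-14:u+14]: print(''.join('#' if k else '.' for k in row))
E
```

```text
81 297 307 201 209 [301.54277735 207.53247888]
............................
............................
............................
............................
............................
............................
............................
............................
.............#####..........
...........#########........
...........##########.......
..........###########.......
..........###########.......
..........###########.......
...........##########.......
............#########.......
..............#####.........
............................
............................
............................
............................
............................
............................
............................
............................
............................
............................
............................
............................
............................
139 240 252 207 220 [247.35516427 213.74953323]
............................
............................
............................
............................
............................
............................
............................
............................
.............##.............
..........#######...........
.........##########.........
........###########.........
........############........
.......#############........
.......#############........
.......#############........
.......#############........
.......#############........
........###########.........
........##########..........
.........########...........
............###.............
............................
............................
............................
............................
............................
............................
............................
............................
```

>>> {"name": "apply_moves", "arguments": {
  "xyz": [
    [-0.001,0,0.015],
    [-0.001,0.001,0.025],
    [-0.001,0.001,0.025],
    [-0.001,0.001,0.025],
    [-0.001,0.001,0.025],
    [0,0.001,0.015],
    [0,0,0.008],
    [0,0,0],
    [0,0,0]
  ],
  "twist": [0,0,0,0,0,0,0,0,0],
  "claw": [0.7,0.7,0.7,0.7,0.7,0.7,0.7,0.7,0.7]
}}

```text
time_s: 19.45
tcp_pos: [0.5316, -0.0917, 0.0943]
ee_rot: [[-0.003, -0.997, 0.071], [0.003, 0.071, 0.997], [-1.0, 0.003, 0.002]]
wrist_force: [-1.0, -0.5, -1.1]
gripper_width: 0.701
```

```bash
python3 - <<'E'
from h import *
go([.537,-.0155,.086],175.85)
p=imaging.capture('scene'); c=p['pixels'][150:290,140:350]; cv2.imwrite('pics/s9.png',cv2.resize(cv2.cvtColor(c,4),None,fx=3.7,fy=3.7))
E
```

```text
t 19.45 tcp [ 0.5316 -0.0917  0.0943] yang 175.92 xax [-0.003  0.003 -1.   ] toolshift [0.0085 0.     0.0764] w 0.701 F [-1.  -0.5 -1.1] j [  7.  22. -22.  -0. -46. -11.]
twist 0.07
```

View pics/s9.png

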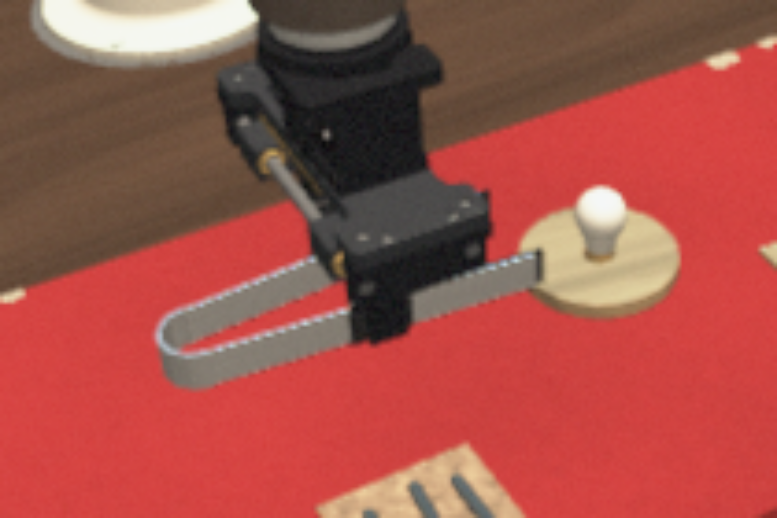

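Everything is on course, so I'll continue slowly so the jaws pass either side of the globe.

>>> {"name": "apply_moves", "arguments": {
  "xyz": [
    [0.003,0,0.01],
    [0.003,0,0.012],
    [0,0,0.012],
    [0,0,0.01],
    [0,0,0],
    [0,0,0]
  ],
  "twist": [0,0,0,0,0,0],
  "claw": [0.7,0.7,0.7,0.7,0.7,0.7]
}}

```text
time_s: 20.1
tcp_pos: [0.535, -0.0455, 0.0874]
ee_rot: [[-0.003, -0.997, 0.074], [0.002, 0.074, 0.997], [-1.0, 0.003, 0.002]]
wrist_force: [0.3, -0.1, -1.7]
gripper_width: 0.703
```

```bash
python3 - <<'E'
from h import *
go([.537,-.0155,.086],175.85)
p=imaging.capture('scene'); c=p['pixels'][150:290,140:350]; cv2.imwrite('pics/s10.png',cv2.resize(cv2.cvtColor(c,4),None,fx=3.7,fy=3.7))
p=imaging.capture('top'); c=p['pixels'][160:300,160:370]; cv2.imwrite('pics/t10.png',cv2.resize(cv2.cvtColor(c,4),None,fx=3.7,fy=3.7))
E
```

```text
t 20.1 tcp [ 0.535  -0.0455  0.0874] yang 175.74 xax [-0.003  0.002 -1.   ] toolshift [0.0014 0.0002 0.0301] w 0.703 F [ 0.3 -0.1 -1.7] j [ 12.  23. -23.  -0. -45. -16.]
twist -0.11
```

View pics/s10.png

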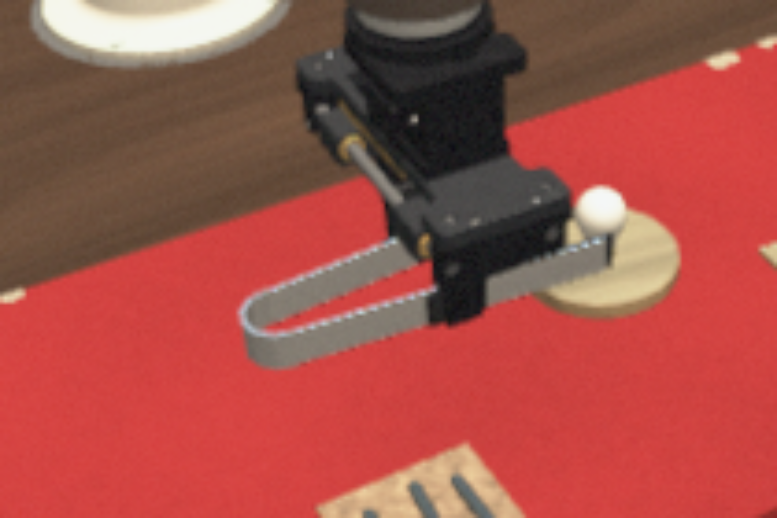

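View pics/t10.png

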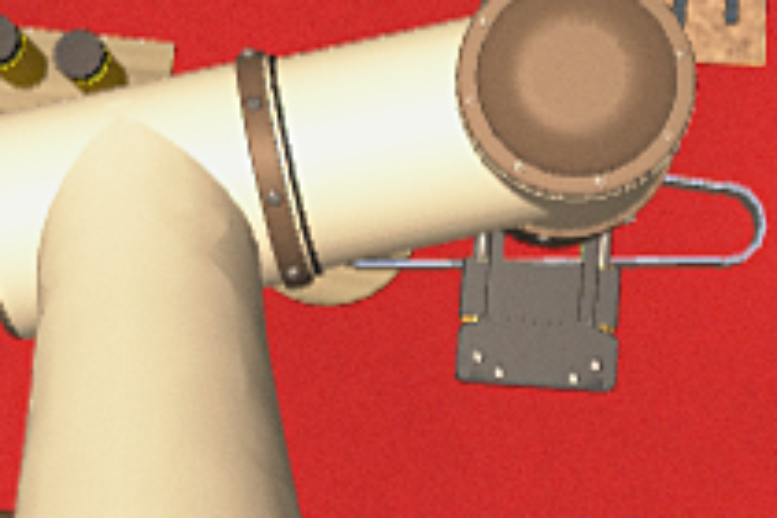

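>>> {"name": "apply_moves", "arguments": {
  "xyz": [
    [0.001,0,0.01],
    [0,0,0.01],
    [0,0,0.007],
    [0,0,0],
    [0,0,0]
  ],
  "twist": [0,0,0,0,0],
  "claw": [0.7,0.7,0.7,0.7,0.7]
}}

```text
time_s: 20.7
tcp_pos: [0.5373, -0.017, 0.0866]
ee_rot: [[-0.003, -0.997, 0.076], [0.003, 0.076, 0.997], [-1.0, 0.003, 0.002]]
wrist_force: [0.3, -0.4, -0.4]
gripper_width: 0.704
```

```bash
python3 - <<'E'
from h import *
go([.537,-.0155,.086],175.85)
p=imaging.capture('scene'); c=p['pixels'][150:290,180:390]; cv2.imwrite('pics/s11.png',cv2.resize(cv2.cvtColor(c,4),None,fx=3.7,fy=3.7))
s=r.sense(); O=s['tcp_pos']; z=s['ee_rot'][:,2]
for dx in (.066,.083,.1):
  for sy in (-.0275,.0275):
    for h in (.0125-.0302,): pass
print(O+.083*z, proj(p,[.543,.0675,.08]), [np.round(proj(p,O+dx*z+sy*s['ee_rot'][:,1]+[0,0,-.006+dz]),1).tolist() for dx in (.066,.1) for sy in (-.028,.028) for dz in (0,)])
E
```

```text
t 20.7 tcp [ 0.5373 -0.017   0.0866] yang 175.66 xax [-0.003  0.003 -1.   ] toolshift [0.0006 0.0004 0.0015] w 0.704 F [ 0.3 -0.4 -0.4] j [ 15.  23. -23.  -0. -44. -20.]
twist -0.19
[0.54363348 0.06567072 0.08679552] [301.72525793 207.45681068] [[301.2, 216.7], [288.4, 203.4], [314.5, 211.9], [301.3, 198.9]]
```

View pics/s11.png

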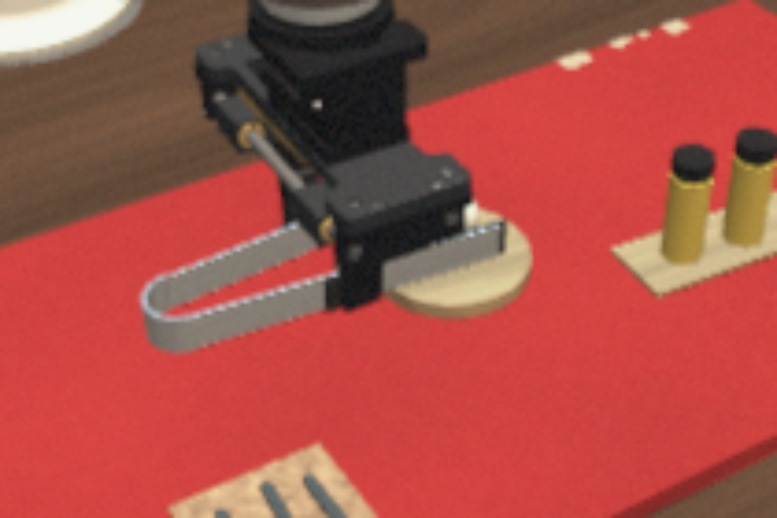

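The globe lies between the jaw pads: mouth at (0.544,0.066), bulb at (0.543,0.068). Closing.

>>> {"name": "apply_moves", "arguments": {
  "xyz": [
    [0,0,0],
    [0,0,0],
    [0,0,0],
    [0,0,0],
    [0,0,0],
    [0,0,0],
    [0,0,0],
    [0,0,0],
    [0,0,0],
    [0,0,0]
  ],
  "twist": [0,0,0,0,0,0,0,0,0,0],
  "claw": [0.2,0.1,0,0,0,0,0,0,0,0]
}}

```text
time_s: 21.75
tcp_pos: [0.5372, -0.0179, 0.0866]
ee_rot: [[-0.003, -0.997, 0.077], [0.003, 0.077, 0.997], [-1.0, 0.003, 0.002]]
wrist_force: [-0.0, 0.6, -0.9]
gripper_width: 0.521
```

```bash
python3 - <<'E'
from h import *
go([.537,-.0155,.186],175.85)
p=imaging.capture('scene'); c=p['pixels'][150:290,180:390]; cv2.imwrite('pics/s12.png',cv2.resize(cv2.cvtColor(c,4),None,fx=3.7,fy=3.7))
E
```

```text
t 21.75 tcp [ 0.5372 -0.0179  0.0866] yang 175.57 xax [-0.003  0.003 -1.   ] toolshift [-0.0994  0.0006  0.0026] w 0.521 F [-0.   0.6 -0.9] j [ 15.  23. -23.  -0. -44. -20.]
twist -0.28
```

View pics/s12.png

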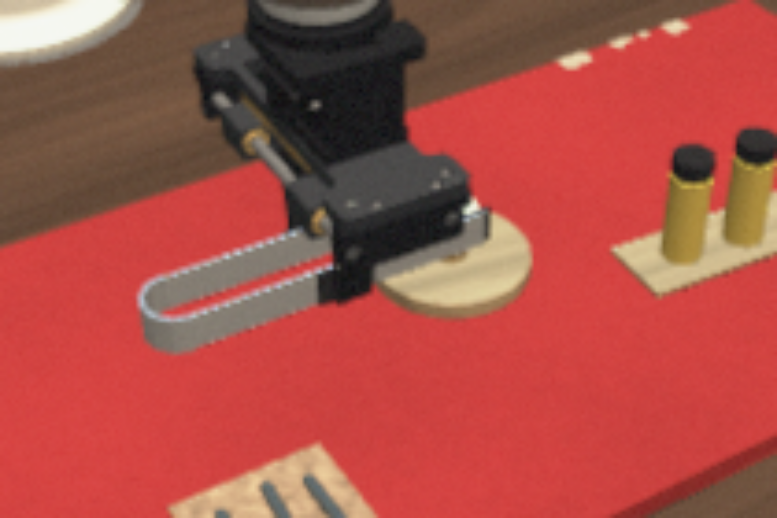

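The panels stopped at 45 mm, which is right for a 32 mm globe in the jaws. Lifting slowly.

>>> {"name": "apply_moves", "arguments": {
  "xyz": [
    [0,0,0],
    [0,0,0],
    [-0.004,0,0],
    [-0.007,0,0],
    [-0.01,0,0],
    [-0.012,0,0],
    [-0.014,0,0],
    [-0.014,0,0],
    [-0.014,0,0],
    [-0.01,0,0],
    [-0.005,0,0],
    [0,0,0]
  ],
  "twist": [0,0,0,0,0,0,0,0,0,0,0,0],
  "claw": [0,0,0,0,0,0,0,0,0,0,0,0]
}}

```text
time_s: 23.0
tcp_pos: [0.5376, -0.0183, 0.1859]
ee_rot: [[0.001, -0.997, 0.077], [0.003, 0.077, 0.997], [-1.0, -0.001, 0.003]]
wrist_force: [0.8, -0.3, -2.0]
gripper_width: 0.522
```

```bash
python3 - <<'E'
from h import *
go([.537,-.0155,.186],175.85)
p=imaging.capture('scene'); c=p['pixels'][110:270,180:390]; cv2.imwrite('pics/s13.png',cv2.resize(cv2.cvtColor(c,4),None,fx=3.7,fy=3.7))
E
```

```text
t 23.0 tcp [ 0.5376 -0.0183  0.1859] yang 175.57 xax [ 0.001  0.003 -1.   ] toolshift [-0.0001  0.0008  0.0028] w 0.522 F [ 0.8 -0.3 -2. ] j [ 15.  16. -16.  -0. -58. -20.]
twist -0.28
```

View pics/s13.png

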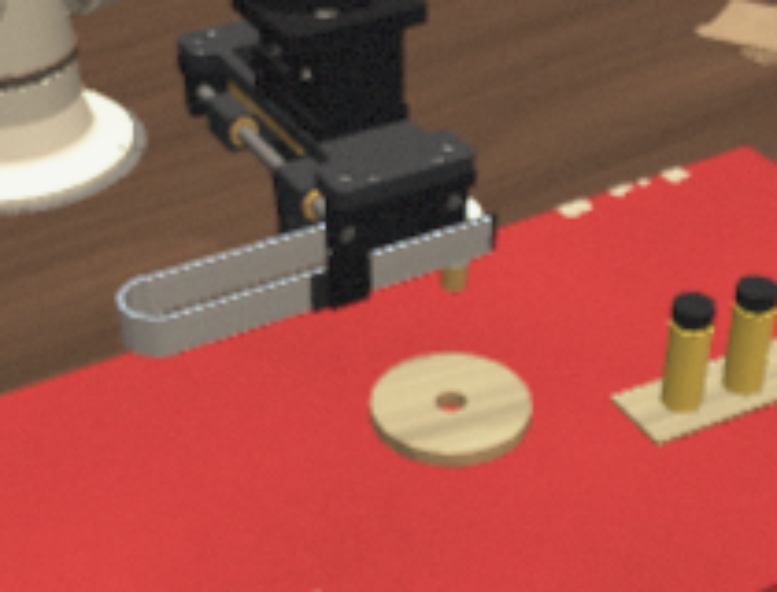

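The bulb hangs clear of the coaster in the tongs (cap at scene px ~(303,185)). I'll let it settle and check the row.

>>> {"name": "apply_moves", "arguments": {
  "xyz": [
    [0,0,0],
    [0,0,0],
    [0,0,0],
    [0,0,0],
    [0,0,0],
    [0,0,0],
    [0,0,0],
    [0,0,0]
  ],
  "twist": [0,0,0,0,0,0,0,0],
  "claw": [0,0,0,0,0,0,0,0]
}}

```text
time_s: 23.85
tcp_pos: [0.5357, -0.0186, 0.1823]
ee_rot: [[-0.006, -0.997, 0.078], [0.002, 0.078, 0.997], [-1.0, 0.007, 0.001]]
wrist_force: [0.2, -0.4, -2.3]
gripper_width: 0.524
```

```bash
python3 - <<'E'
from fit import *
go([.537,-.0155,.186],175.85)
p=imaging.capture('scene'); save(p,'s14'); pos={}
for nm,g in [('tube_a',(.615,.191)),('tube_c',(.6215,.2367)),('tube_b',(.628,.282))]:
    m=near(p,nm,*g,.08); pos[nm]=fit([p],[m],.043,.074,.013,g); print(nm,pos[nm])
a,b,c=(pos[k][0] for k in ('tube_a','tube_b','tube_c'))
u=(b-a)/np.linalg.norm(b-a); print('ab',np.linalg.norm(b-a),'ac',np.linalg.norm(c-a),'bc',np.linalg.norm(c-b),'off line',np.cross(u,c-a))
E
```

```text
t 23.85 tcp [ 0.5357 -0.0186  0.1823] yang 175.55 xax [-0.006  0.002 -1.   ] toolshift [-0.0037 -0.001   0.0032] w 0.524 F [ 0.2 -0.4 -2.3] j [ 15.  16. -16.  -0. -58. -20.]
twist -0.3
tube_a off [-0.1  0.9] 0.8
tube_a (array([0.61590321, 0.19131834]), np.float64(0.11434578895568848))
tube_c off [ 3.1 -1.5] 0.76
tube_c (array([0.62511909, 0.23592981]), np.float64(0.11813229322433472))
tube_b off [ 2.4 -2.9] 0.81
tube_b (array([0.62898494, 0.28270822]), np.float64(0.06514447927474976))
ab 0.09232140613411004 ac 0.04555344080942271 bc 0.04693787760085489 off line -0.0028015571194456136<stdin>:7: DeprecationWarning: Arrays of 2-dimensional vectors are deprecated. Use arrays of 3-dimensional vectors instead. (deprecated in NumPy 2.0)
```

View pics/s14.png

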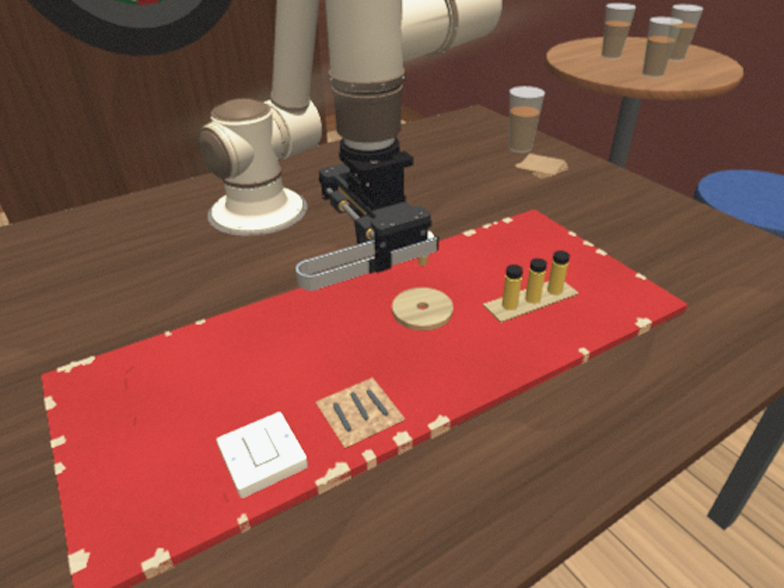

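The row is right (46 and 47 mm spacing), the barrels haven't moved, and the bulb is held. Handing in.

```bash
python3 - <<'E'
from station import job
print(job.finish_job())
E
```

```text
the job is handed in; nothing more can be done
None
```

I stood the stray tube upright in the gap on the strip and let go of it. Then I gripped the tongs, closed them on the bulb's globe, lifted it about 10 cm and handed the job in still holding it, at about 24 s of the 58 s allowed. The hand-in reports no verdict.

**Last checks:**
- **Row:** the placed tube measured 46 and 47 mm from its neighbours and about 3 mm off their line. Both neighbours were within about 2 mm of where they started.
- **Barrels:** I compared them only by eye in the last picture, and they look unmoved.
- **Tongs and bulb:** the gripper stopped at 45 to 46 mm over the panels, as expected for a 32 mm globe in the jaws. The bulb hung clear of the empty coaster, and in the pictures the gripper stayed well clear of it. I could not measure the squeeze on the bulb directly.
- **Drift:** the arm sagged about 4 mm while settling, leaving the tongs and bulb about 95 mm above where they were gripped. That puts the bulb about 95 mm and the tongs about 125 mm above the shelf, both over the 70 mm needed.

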